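# Unlock the inspection torch and hold it over the culture dish

## Task

Turn the captive nut on the torch's dock about a quarter turn counter-clockwise (seen from above) to its stop, so that its keeper arm swings off the torch. Then take the torch out as it stands, lens down, lift it higher than all the bottles and jars of the row between, carry it across without disturbing them, and stop with it hovering upright over the middle of the dish on the viewing stand, its lens about 2 cm above the dish, touching neither dish nor stand. Finish while still holding it there, motionless; leave the nut open and the dish in its place.

Things in the scene. Friction and masses are not known exactly. Their poses are not given: they have to be found in the camera images.
- dock: Grey dock, a fixed plate 150 x 60 x 10 mm (x, y, z); origin at the centre of its underside, x along its length. At x = +40 mm stands a round aluminium cup (inner diameter 38, outer 46 mm, rim 28 mm above the trolley top, floor 10 mm above it) that holds the torch's head; at x = -40 mm a steel post carries the captive nut.
- cup_floor (a point): Centre of the floor of the dock's cup, 10 mm above the trolley top, 40 mm along the dock's x from its origin. z up.
- clamp_nut (a joint): Angle of the captive nut about its vertical post, rad: 0 = keeper arm over the shoulder of the torch (locked), growing counter-clockwise seen from above to a stop at 1.57 (open). It starts between 0 and 0.06. Stiff (0.05 N m of friction), no spring: it stays where it is left.
- nut_grip (a point): Centre of the nut's grip bar, on the turning axis, 85 mm above the trolley top. Steel bar 46 mm long (this point's x), 10 mm thick (y), 22 mm high (z up), turning with the nut. Below it, from 44 to 48 mm above the trolley top, a flat forked keeper arm reaches 103 mm from the axis, at +0.65 rad about z from the point's x; locked, it points along the dock's x, opened it swings to the dock's +y side. It clears the torch after about 0.5 rad.
- lamp_center (a point): Centre of the torch, half-way up. A small torch 100 mm long standing on its lens in the dock's cup; point z points up along the torch's axis, from lens to tail. The head (lowest 23 mm) is 35 mm in diameter, then narrows over 12 mm to a handle 24 mm in diameter that runs from 35 mm above the lens to the tail (15 mm below to 50 mm above this point). 60 to 130 g. It is nearly round: its turn about z is of no matter.
- lens (a point): Centre of the torch's lens face, its lowest point, 50 mm below lamp_center along the torch's axis; z along the axis towards the tail.
- lamp: The torch as a whole; origin at the lens face, z towards the tail.
- stand: Grey viewing stand, a fixed square plate 130 x 130 x 12 mm with four steel pins 10 mm high round the dish; origin at the centre of its underside.
- stand_top (a point): Centre of the top of the viewing stand's plate, 12 mm above the trolley top.
- dish_top (a point): Centre of the top of the round culture dish (90 mm in diameter, 16 mm high, loose) that lies between the pins on the viewing stand; 28 mm above the trolley top, z up. Not the other dish that lies on the bare trolley.
- dish: That same dish; origin at the centre of its underside.
- brown_bottle: Brown bottle with a screw cap, 60 mm in diameter, 155 mm tall, the tallest of the row of four that stands between dock and viewing stand along x; origin at the centre of its underside. Loose.
- jar_a: Screw-lid jar of the row, 53 mm in diameter, 99 mm tall; origin at the centre of its underside. Loose.
- strip_tub: Tub with a lid, of the row, 43 mm in diameter, 99 mm tall; origin at the centre of its underside. Loose.
- jar_b: A second screw-lid jar of the row, 53 mm in diameter, 99 mm tall; origin at the centre of its underside. Loose.
Not all that is in view belongs to the job. What is shaped like the dish but green is not meant.

How it is judged:
On the way, in this order (a step that is already met when the one before it is completed fails the run):
1. the nut is turned open (at least 1.15 rad) while the torch still stands in its cup (value of joint clamp_nut above 1.15 rad and distance between lens and cup_floor below 0.015 m), for 0.2 s.
2. the torch is lifted in the grip until its lens is higher than the tallest bottle of the row (height (world z) of lens above 0.157 m and contact force between the fingers and lamp above 0.5 N), for 0.1 s.
At the end, for the whole second after the job is handed in: Torch held still in the gripper, upright within 8 degrees, lens within 12 mm of the dish's centre and 8 to 32 mm above it, touching neither dish nor stand; dish within 10 mm of the stand's centre; nut at 1.15 rad or more; row of bottles upright, within 20 mm. Ends holding (horizontal distance between lens and dish_top below 0.012 m and height (world z) of lens between 0.036 and 0.06 m and angle between lamp's own z axis and vertical below 0.14 rad and linear speed of lamp below 0.015 m/s and angular speed of lamp below 0.15 rad/s and contact force between the fingers and lamp above 0.5 N and contact force between lamp and dish below 0.05 N and contact force between lamp and stand below 0.05 N and horizontal distance between dish_top and stand_top below 0.01 m and height (world z) of dish_top below 0.032 m and value of joint clamp_nut above 1.15 rad and not (distance of any of brown_bottle, jar_a, strip_tub, jar_b from where it was at the start of the episode above 0.02 m or angle between any of brown_bottle, jar_a, strip_tub, jar_b's own z axis and vertical above 0.25 rad)); the arm keeps its last pose, push and grip.
It fails at once if a bottle or jar of the row is shifted by more than 20 mm or tipped (distance of any of brown_bottle, jar_a, strip_tub, jar_b from where it was at the start of the episode above 0.02 m or angle between any of brown_bottle, jar_a, strip_tub, jar_b's own z axis and vertical above 0.25 rad).
It fails at once if the torch touches the dish or the stand (contact force between lamp and dish above 0.3 N or contact force between lamp and stand above 0.3 N).
It also fails if it takes over 54 s, if anything falls off the work surface, if the arm or the gripper's body presses on something with over 40 N, if the wrist force passes 120 N, or if a joint passes its speed limit or range.

## Robot

A 7-joint arm with a two-finger parallel gripper is mounted at the origin on a cart in front of the work surface, level with it; the furniture and walls round the work are solid. World frame = base frame: x ahead of the robot, y to its left, z up, the work surface at z = 0. Lengths are in m, angles in rad, forces in N, time in s.
With the tool pointing down it reaches from about 0.425 to 0.95 m from the base axis. Payload 16.7 kg.
Tool frame: the origin (TCP) lies at the very end of the fingers, on their centre line; the grasp point (between the pads) lies arm.pinch_z behind it (arm.pinch_z is the distance from the TCP to the grasp point, in m); x points along the fingers, y is the direction in which the jaws open and shut, and the axes are right-handed (so a half turn about x gives the same grasp; the last joint's range is limited). The gripper opens to 94 mm and grips with 3 to 60 N. Pads are 16 mm wide; open, the fingers measure 119 mm over their backs; the gripper's body (75 mm by 177 mm) begins 78 mm behind the grasp point.
Start: joints at [1.091, 0.426, 0.074, 1.606, -0.034, 1.111, -0.067], TCP at [0.219, -0.639, 0.205] pointing down, gripper open.
Joint ranges: [-2.85, 2.85], [-0.5, 2.14], [-1.23, 1.37], [0.21, 2.46], [-1.02, 4.16], [0.16, 2.05], [-2.73, 2.73]. Speed limits (rad/s): [1.89, 1.89, 2.39, 2.39, 3.01, 3.01, 3.01].

## Interface

Orientations are given as a rotation vector (axis times angle).
In Python, from cell import arm gives the robot as it stands. Calls block until the motion is done:
- arm.movep(position, orientation): joint-space move of the TCP to a pose.
- arm.line_to(position, orientation=None, vel=0.15, force_limit=None): straight line of the TCP; orientation=None keeps the orientation; vel is the mean speed in m/s. With force_limit (N) it stops when the force on the tool has changed by that much, and returns True; else False.
- arm.movej(angles): joint-space move.
- arm.command_gripper(opening, squeeze=None): finger opening in m; squeeze is the grip in N (None keeps the last); returns when the fingers have stopped.
- arm.dwell(seconds).
- arm.inverse_kinematics(position, orientation): joint angles nearest the present ones, or None.
- arm.read_camera(name): name is "side" or "top"; returns a dict with "frame" (420x560x3 uint8, blue, green, red), "mtx" (3x3 intrinsics, pixels), "rvec" (rotation vector, rad) and "tvec" (3), from world to camera coordinates, as OpenCV has them. Camera axes: x right, y down, z forward; pixel columns grow to the right and rows downward; lengths in m; the calibration is good to about 2 mm. A picture is of the moment at which its call begins. There is no depth.
A pose or a line that the arm cannot do raises arm.MotionError and nothing moves.
- arm.sign_off(): hands the job in, once; it reports no verdict.
Readings, each from a call of its own:
- arm.read_time_s(): time.
- arm.read_joints(): joint angles.
- arm.read_joint_velocities(): joint speeds.
- arm.read_tau(): joint torques, N m.
- arm.read_tcp_pos(): TCP position.
- arm.read_tool_rot(): TCP orientation.
- arm.read_wrist_force(): force on the tool from outside, world axes, zero at the start.
- arm.read_torque(): the same for the moment, N m.
- arm.read_opening(): finger opening in m.
Only numpy, scipy, OpenCV 4.12 (cv2) and the standard library are available. Lean on these libraries where they do the work, as an engineer would, in place of code of your own. Each camera call takes 0.05 s, during which the arm holds its last target.

## Working session

There is one attempt and no reset: what is moved stays moved. The work goes in short steps, each a Python script; the robot and the scene stay as the last script left them, time stands still between calls to the robot, and variables do not carry over. Pictures are saved under pics/ and viewed, and the job is handed in when it is done.

```bash
ls; mkdir -p pics
python3 - <<'E'
from cell import arm
import cv2,pickle
print(arm.read_time_s(),arm.pinch_z,arm.read_tcp_pos(),arm.read_tool_rot())
for n in("side","top"):
    d=arm.read_camera(n); cv2.imwrite(f"pics/{n}0.png",d["frame"]); pickle.dump(d,open(f"{n}0.pkl","wb"))
    R=cv2.Rodrigues(d["rvec"])[0]; print(n,d["mtx"].tolist(),-R.T@d["tvec"].ravel(),R.tolist())
E
```

```text
pics
0.0 0.0188 [ 0.21847579 -0.63822832  0.20478951] [ 2.0430448   0.34129015 -2.04357437]
side [[413.4322048529366, 0.0, 276.3645968411275], [0.0, 413.4322048529366, 208.04090381623078], [0.0, 0.0, 1.0]] [ 0.3818915  -0.65649464  0.66829144] [[0.9778718438276884, -0.2091868599640393, -0.0027412893720748926], [-0.14277930490643914, -0.6577490394871159, -0.7395811457468412], [0.1529075771159497, 0.7236069780427506, -0.6730618204803837]]
top [[433.1744209664801, 0.0, 278.9361825076484], [0.0, 433.1744209664801, 213.6867217360286], [0.0, 0.0, 1.0]] [ 0.38358033 -0.05353066  0.91486302] [[-0.008952781869717596, -0.9999578237789833, -0.0020489899933467254], [-0.9899811540203022, 0.009152179418725592, -0.14090263410070858], [0.14091544408411721, 0.0007669909302171624, -0.9900213378223164]]
```

View pics/side0.png

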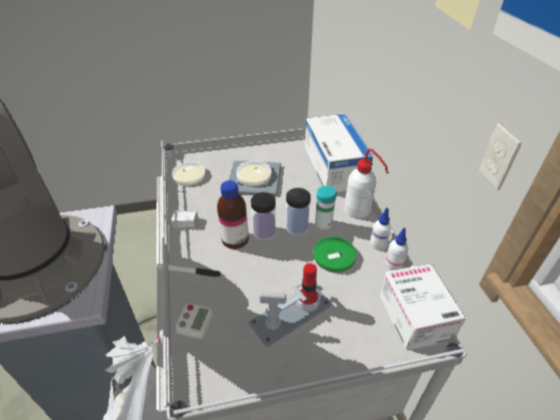

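View pics/top0.png

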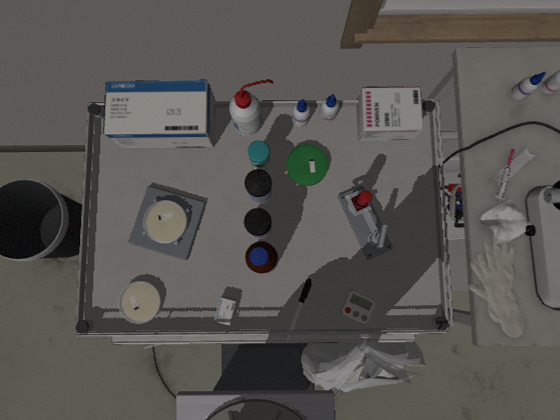

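The top view shows the dock (365,222) with the red torch (364,199) and nut (376,238), the row at column ~260, and the stand and dish at (166,222). I'll enlarge these areas.

Run:
```python
import cv2
t=cv2.imread("pics/top0.png"); s=cv2.imread("pics/side0.png")
cv2.imwrite("pics/c1.png",cv2.resize(t[175:270,325:405],None,fx=6,fy=6,interpolation=2))
cv2.imwrite("pics/c2.png",cv2.resize(t[175:270,120:220],None,fx=6,fy=6,interpolation=2))
cv2.imwrite("pics/c3.png",cv2.resize(s[255:345,240:340],None,fx=6,fy=6,interpolation=2))
cv2.imwrite("pics/c4.png",cv2.resize(s[145:210,215:295],None,fx=6,fy=6,interpolation=2))
```

```text
(no output)
```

View pics/c1.png

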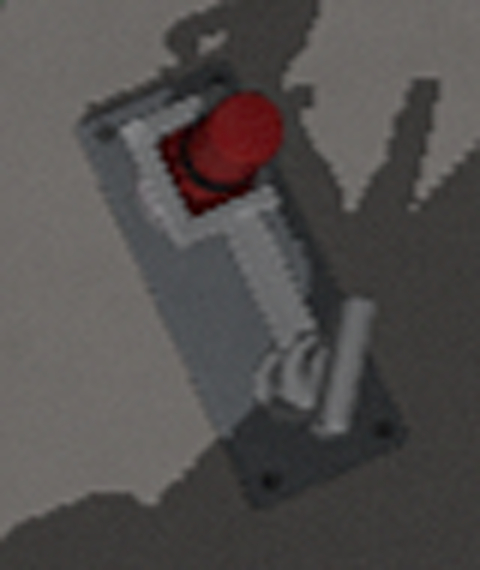

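View pics/c2.png

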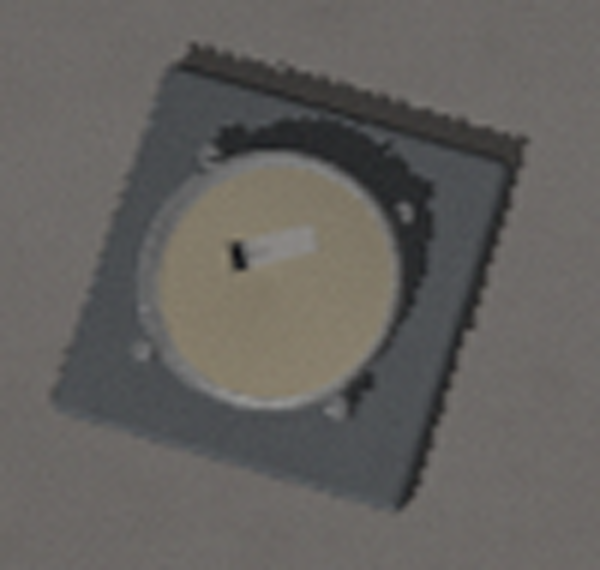

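View pics/c3.png

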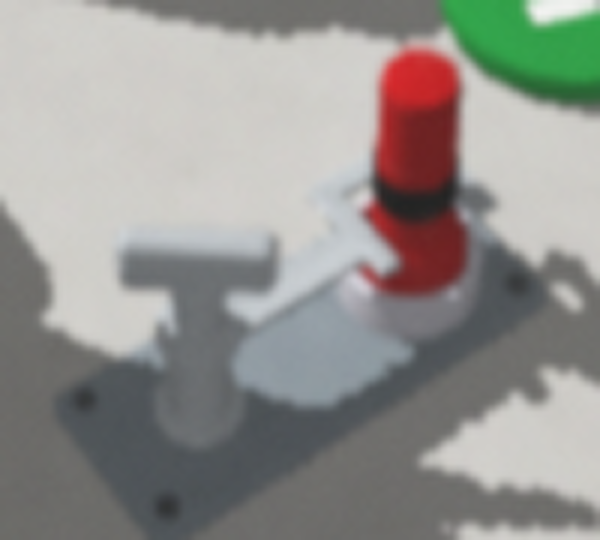

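View pics/c4.png

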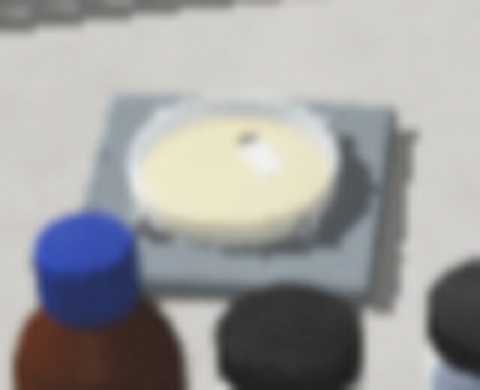

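```bash
cat > h.py <<'E'
import pickle,cv2,numpy as np
from scipy.optimize import least_squares
C={n:pickle.load(open(f"{n}0.pkl","rb")) for n in("side","top")}
def ray(n,px,z):
    d=C[n];R=cv2.Rodrigues(d["rvec"])[0];c=-R.T@d["tvec"].ravel()
    v=R.T@np.linalg.inv(d["mtx"])@[px[0],px[1],1.]
    return (c+v*(z-c[2])/v[2])[:2]
def crop(o,p): return (o[0]+(p[0]+.5)/6-.5,o[1]+(p[1]+.5)/6-.5)
E
python3 - <<'E'
from h import *
T1=(325,175);T2=(120,175);S3=(240,255);S4=(215,145)
def P(l,n,o,p,z): r=ray(n,crop(o,p),z); print(l,r.round(4)); return r
P("tail top","top",T1,(246,128),.11);P("tail side","side",S3,(421,77),.11)
a=P("bar a","top",T1,(357,300),.096);b=P("bar b","top",T1,(330,430),.096);print((a+b)/2,np.degrees(np.arctan2(*(a-b)[::-1])))
a=P("bar side l","side",S3,(120,240),.096);b=P("bar side r","side",S3,(277,248),.096);print((a+b)/2,np.degrees(np.arctan2(*(b-a)[::-1])))
for p in((80,125),(235,65),(408,440),(255,508)): P("dock","top",T1,p,.01)
for p in((57,405),(550,295)): P("dock s","side",S3,p,.01)
q=[P("stand","top",T2,p,.012) for p in((175,68),(512,160),(400,508),(55,405))];print(np.mean(q,0))
q=[P("pin","top",T2,p,.022) for p in((210,155),(405,210),(335,408),(142,350))];print(np.mean(q,0))
P("dish","top",T2,(278,281),.028);P("dish s","side",S4,(235,160),.028)
for l,p,z in(("brown",(259,257),.155),("jar",(258,221),.099),("jar",(259,183),.099),("tub",(260,151),.099)): print(l,ray("top",p,z))
E
```

```text
tail top [ 0.5305 -0.2167]
tail side [ 0.5333 -0.218 ]
bar a [ 0.4774 -0.2527]
bar b [ 0.4363 -0.2424]
[ 0.45681275 -0.24752106] -14.033216768188408
bar side l [ 0.4395 -0.2455]
bar side r [ 0.4817 -0.2574]
[ 0.46058336 -0.25146209] -15.703003775642724
dock [ 0.5504 -0.1783]
dock [ 0.5715 -0.2339]
dock [ 0.4381 -0.2892]
dock [ 0.4151 -0.2351]
dock s [ 0.4187 -0.2391]
dock s [ 0.5765 -0.2329]
stand [0.5743 0.2234]
stand [0.5401 0.1035]
stand [0.4184 0.1404]
stand [0.4551 0.2612]
[0.49696755 0.18209736]
pin [0.5411 0.2071]
pin [0.5211 0.1387]
pin [0.4524 0.1613]
pin [0.4731 0.2284]
[0.49691717 0.18386309]
dish [0.4959 0.1805]
dish s [0.5001 0.1805]
brown [ 0.4156234  -0.01742742]
jar [ 0.48605378 -0.01303645]
jar [ 0.55963277 -0.01511623]
tub [ 0.62304569 -0.01721547]
```

```bash
cat >> h.py <<'E'
from scipy.spatial.transform import Rotation as Ro
def rv(deg):
    c,s=np.cos(np.radians(deg)),np.sin(np.radians(deg))
    return Ro.from_matrix(np.array([[0,0,-1],[c,s,0],[s,-c,0]]).T).as_rotvec()
NUT=np.array([.458,-.2495]);LAMP=np.array([.5312,-.2180]);DISH=np.array([.4972,.1815])
E
python3 - <<'E'
from h import *
from cell import arm
m=Ro.from_rotvec(arm.read_tool_rot()).as_matrix();print(m.round(3),np.degrees(np.arctan2(m[1,1],m[0,1])))
for l,xy,z,A in(("nut",NUT,.068,(76,121,166,-104,-59,-14)),("lamp",LAMP,.069,range(-180,180,30)),("up",LAMP,.25,range(-180,180,30)),("dish",DISH,.11,range(-180,180,30))):
  for a in A:
    q=arm.inverse_kinematics([*xy,z],rv(a)); print(l,a,None if q is None else np.round(q,2))
E
```

```text
[[-0.     0.324 -0.946]
 [ 0.001 -0.946 -0.324]
 [-1.    -0.001  0.   ]] -71.10645100782824
nut 76 [ 0.82  0.4  -0.54  2.04  0.29  0.77  1.43]
nut 121 [ 1.19  0.56 -1.03  2.02  0.61  0.91  1.94]
nut 166 [-0.49  0.72  1.21  2.11 -0.87  0.94 -2.17]
nut -104 [ 0.41  0.35 -0.04  2.07  0.02  0.72 -1.46]
nut -59 [ 0.53  0.36 -0.18  2.06  0.09  0.73 -0.74]
nut -14 [ 0.65  0.37 -0.33  2.05  0.17  0.74 -0.03]
lamp -180 [-0.54  0.81  1.2   1.99 -0.91  1.02 -2.03]
lamp -150 [ 0.19  0.42  0.1   1.96 -0.06  0.76 -2.28]
lamp -120 [ 0.27  0.42  0.01  1.95 -0.    0.77 -1.81]
lamp -90 [ 0.36  0.43 -0.11  1.95  0.06  0.77 -1.35]
lamp -60 [ 0.44  0.43 -0.2   1.94  0.12  0.78 -0.88]
lamp -30 [ 0.52  0.44 -0.3   1.94  0.18  0.79 -0.4 ]
lamp 0 [ 0.6   0.45 -0.4   1.93  0.24  0.8   0.07]
lamp 30 [ 0.67  0.47 -0.49  1.93  0.3   0.82  0.54]
lamp 60 [ 0.68  0.47 -0.51  1.93  0.31  0.82  1.06]
lamp 90 [ 0.74  0.49 -0.59  1.92  0.36  0.84  1.54]
lamp 120 [ 1.05  0.65 -1.03  1.91  0.67  0.98  1.81]
lamp 150 [ 1.05  0.65 -1.03  1.91  0.67  0.98  2.33]
up -180 [-0.63  0.45  1.23  1.83 -0.45  1.19 -2.4 ]
up -150 [ 
[... 481 characters left out ...]
35  1.22  2.07]
up 150 [ 1.09  0.38 -1.02  1.74  0.35  1.22  2.59]
dish -180 [ 0.35  0.49 -1.02  1.98  0.51  0.96  2.21]
dish -150 [-1.36  0.62  1.22  2.07 -0.73  0.97 -2.37]
dish -120 [-0.99  0.36  0.64  2.05 -0.29  0.82 -2.28]
dish -90 [ 0.13  0.39 -0.73  1.99  0.33  0.88 -2.34]
dish -60 [ 0.24  0.43 -0.87  1.98  0.41  0.91 -1.89]
dish -30 [ 0.33  0.48 -1.    1.98  0.5   0.95 -1.44]
dish 0 [ 0.38  0.51 -1.07  1.97  0.55  0.98 -0.96]
dish 30 [ 0.4   0.53 -1.1   1.97  0.57  0.99 -0.46]
dish 60 [ 0.42  0.55 -1.13  1.97  0.59  1.    0.05]
dish 90 [ 0.42  0.55 -1.13  1.97  0.59  1.    0.57]
dish 120 [ 0.35  0.49 -1.02  1.98  0.51  0.96  1.16]
dish 150 [ 0.35  0.49 -1.02  1.98  0.51  0.96  1.69]
```

Run:
```python
from h import *
from cell import arm
o=rv(-104)
arm.movep([*NUT,.20],o)
print(arm.read_time_s(),arm.read_tcp_pos())
arm.command_gripper(.05)
d=arm.read_camera("top");cv2.imwrite("pics/t1.png",d["frame"])
print(arm.line_to([*NUT,.067],vel=.12,force_limit=8),arm.read_tcp_pos(),arm.read_wrist_force())
d=arm.read_camera("side");cv2.imwrite("pics/s1.png",cv2.resize(d["frame"][200:350,200:360],None,fx=4,fy=4,interpolation=2))
print(arm.read_time_s())
```

```text
1.775 [ 0.45778563 -0.2503398   0.20000688]
False [ 0.45839541 -0.24969301  0.06760443] [-0.00964893  0.49227714  0.73398681]
3.9583
```

View pics/s1.png

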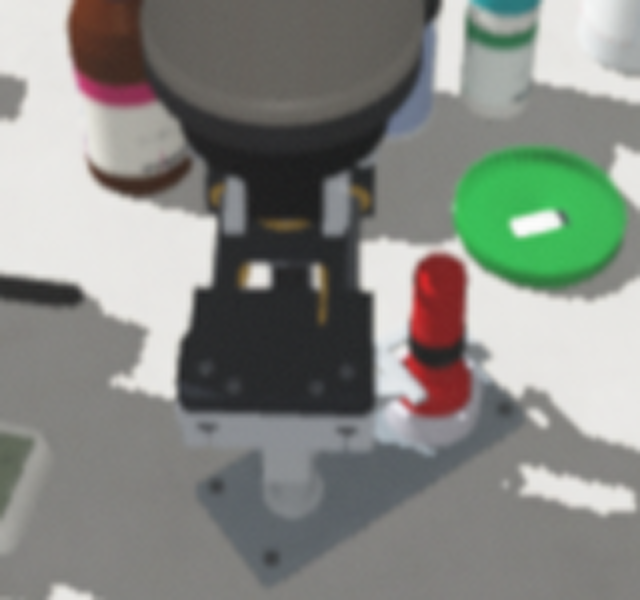

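The gripper straddles the bar: the near finger at (280,425) hides it, and the post shows below at (290,480). Next I close it gently and check the force.

Run:
```python
from h import *
from cell import arm
arm.command_gripper(0.0,8)
print(arm.read_opening(),arm.read_wrist_force().round(2),arm.read_torque().round(3),arm.read_tcp_pos(),arm.read_time_s())
```

```text
0.015469055787377213 [0.71 3.61 2.21] [ 1.133 -0.068  0.028] [ 0.45812398 -0.24902033  0.06700379] 4.5917
```

Run:
```python
from h import *
from cell import arm
arm.command_gripper(0.0,30)
print(arm.read_opening(),arm.read_wrist_force().round(2),arm.read_torque().round(3),arm.read_tcp_pos(),arm.read_time_s())
d=arm.read_camera("side");cv2.imwrite("pics/s2.png",cv2.resize(d["frame"][240:350,220:340],None,fx=5,fy=5,interpolation=2))
d=arm.read_camera("top");cv2.imwrite("pics/t2.png",cv2.resize(d["frame"][160:280,300:420],None,fx=5,fy=5,interpolation=2))
```

```text
0.014933884300459329 [-0.36  4.82  3.15] [ 1.399 -0.141 -0.034] [ 0.45813489 -0.24905423  0.06701123] 4.8083
```

View pics/s2.png

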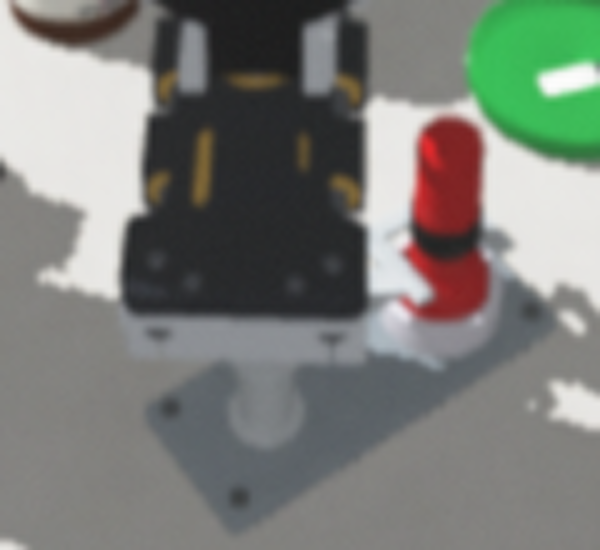

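View pics/t2.png

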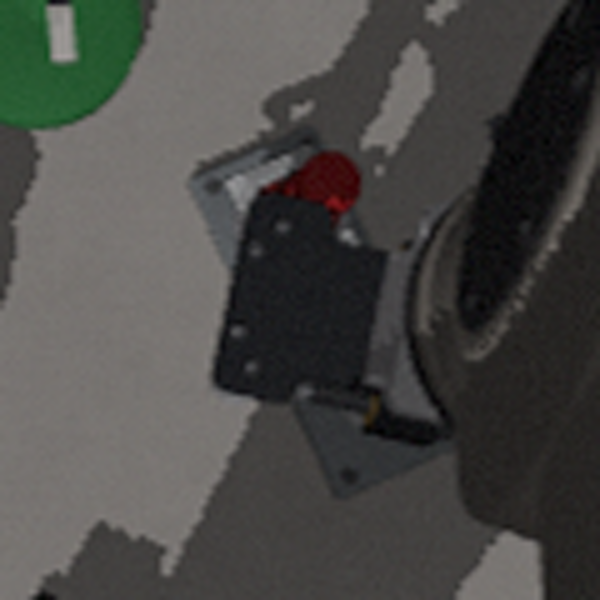

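The reading of 15 mm on a 10 mm bar suggests the fingertips are closing on the thicker neck below it (about 14 mm wide in c3). I'll raise the tool and regrip on the bar only, shifting about 1 mm in +y as the force suggests.

```bash
sed -i 's/NUT=np.array(\[.458,-.2495\])/NUT=np.array([.458,-.2482])/' h.py
python3 - <<'E'
from h import *
from cell import arm
arm.command_gripper(.03,8)
arm.line_to([*NUT,.0785],rv(-104),vel=.05)
print(arm.read_wrist_force().round(2),arm.read_tcp_pos())
for s in(8,25):
    arm.command_gripper(0.0,s)
    print(arm.read_opening(),arm.read_wrist_force().round(2),arm.read_torque().round(3),arm.read_tcp_pos(),arm.read_time_s())
E
```

```text
[-0.51  0.7  -0.06] [ 0.45830301 -0.24831084  0.07899717]
0.010044650549129678 [-1.07 -5.22 -2.44] [-1.185  0.219  0.057] [ 0.45778519 -0.24876755  0.0783916 ] 6.2167
0.00986558798080039 [-1.46 -5.71 -1.3 ] [-1.234  0.258  0.079] [ 0.45772652 -0.24879044  0.07835437] 6.4333
```

It now reads 10 mm, so it is on the bar. Turning.

```bash
sed -i 's/NUT=np.array(\[.458,-.2482\])/NUT=np.array([.4580,-.2490])/' h.py
python3 - <<'E'
from h import *
from cell import arm
for a in range(-94,-53,10):
    arm.line_to([*NUT,.0785],rv(a),vel=.05)
    print(a,arm.read_opening().round(4) if hasattr(arm.read_opening(),'round') else arm.read_opening(),arm.read_wrist_force().round(2),arm.read_torque().round(3),arm.read_tcp_pos().round(4),arm.read_time_s())
d=arm.read_camera("top");cv2.imwrite("pics/t3.png",cv2.resize(d["frame"][160:280,300:420],None,fx=5,fy=5,interpolation=2))
d=arm.read_camera("side");cv2.imwrite("pics/s3.png",cv2.resize(d["frame"][240:350,220:340],None,fx=5,fy=5,interpolation=2))
E
```

```text
-94 0.009673497815297558 [-1.05 -2.43 -0.55] [-0.422  0.383  0.07 ] [ 0.4577 -0.2491  0.0784] 6.7583
-84 0.0096970795199469 [-1.6  -4.58 -2.78] [-1.047  0.447  0.095] [ 0.4577 -0.2493  0.0784] 7.0833
-74 0.009698839731019647 [-1.8  -5.9  -3.31] [-1.555  0.339  0.028] [ 0.4578 -0.2495  0.0784] 7.4083
-64 0.009622580553637025 [-1.07 -7.86 -5.21] [-1.774  0.133  0.072] [ 0.4579 -0.2497  0.0784] 7.7333
-54 0.009893964670257846 [ 1.16 -8.47 -5.47] [-2.106 -0.09   0.02 ] [ 0.458  -0.2499  0.0784] 8.0583
```

View pics/s3.png

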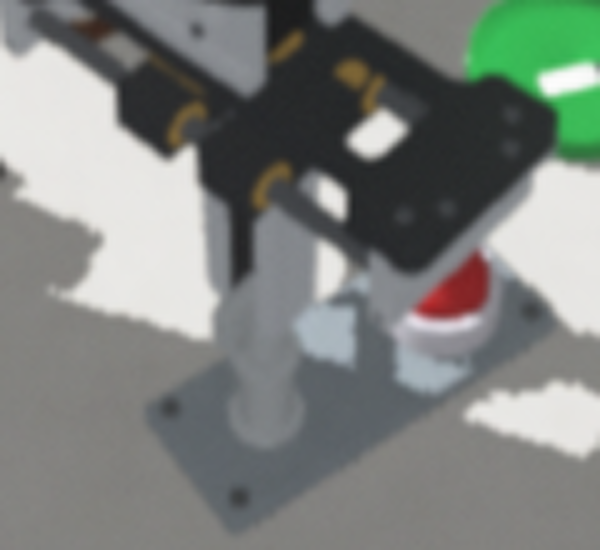

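```bash
sed -i 's/NUT=np.array(\[.4580,-.2490\])/NUT=np.array([.4582,-.2503])/' h.py
python3 - <<'E'
from h import *
from cell import arm
for a in [-44,-34,-26,-20,-17,-14,-12]:
    arm.line_to([*NUT,.0785],rv(a),vel=.05)
    t=arm.read_torque();f=arm.read_wrist_force()
    print(a,round(arm.read_opening(),4),f.round(2),t.round(3),arm.read_tcp_pos().round(4),arm.read_time_s())
    m=Ro.from_rotvec(arm.read_tool_rot()).as_matrix();print(np.degrees(np.arctan2(m[1,1],m[0,1])))
    if abs(t[2])>.6: break
d=arm.read_camera("top");cv2.imwrite("pics/t4.png",cv2.resize(d["frame"][160:280,300:420],None,fx=5,fy=5,interpolation=2))
d=arm.read_camera("side");cv2.imwrite("pics/s4.png",cv2.resize(d["frame"][240:350,220:340],None,fx=5,fy=5,interpolation=2))
E
```

```text
-44 0.0097 [ 0.37 -2.35 -3.84] [-0.683  0.095  0.057] [ 0.4582 -0.2502  0.0784] 8.4833
-44.34608681392149
-34 0.01 [ 2.82 -3.57 -7.75] [-0.967 -0.471  0.055] [ 0.4584 -0.2503  0.0784] 8.8083
-34.38043173990648
-26 0.0102 [ 2.31 -4.3  -9.29] [-1.173 -0.706  0.08 ] [ 0.4585 -0.2504  0.0784] 9.1
-26.30155521212341
-20 0.0097 [ 3.26 -5.09 -9.33] [-1.328 -0.981  0.009] [ 0.4587 -0.2505  0.0785] 9.3583
-20.293572381318246
-17 0.0096 [  4.51  -5.36 -10.82] [-1.386 -1.077  0.059] [ 0.4587 -0.2505  0.0784] 9.6083
-17.3162089088358
-14 0.0094 [  4.85  -5.73 -11.21] [-1.406 -1.154  0.044] [ 0.4588 -0.2505  0.0785] 9.8583
-14.315824830586262
-12 0.0101 [  4.53  -5.12 -10.27] [-1.322 -1.219 -0.385] [ 0.4587 -0.2505  0.0785] 10.1083
-12.354258923703954
```

View pics/s4.png

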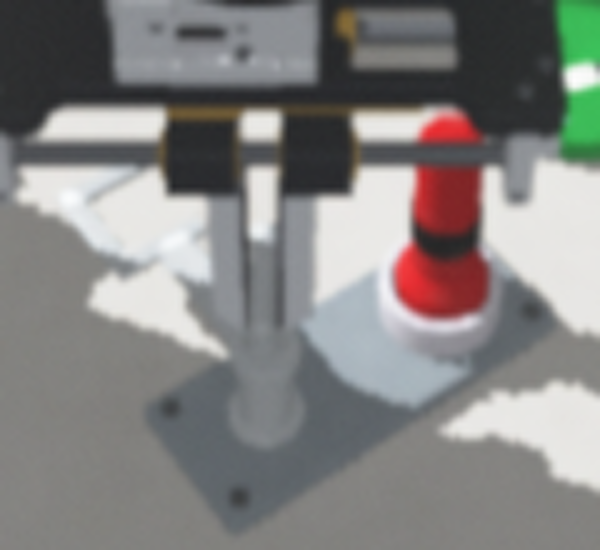

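The torque about z jumped to -0.39, so the nut is at its stop, and the arm at (120,200) has swung clear of the torch at (445,190). I'll release it and take the torch.

```bash
sed -i 's/LAMP=np.array.*;DISH/LAMP=np.array([.5325,-.2190]);DISH/' h.py
python3 - <<'E'
from h import *
from cell import arm
arm.line_to([*NUT,.0785],rv(-14),vel=.05)
arm.command_gripper(.035,8)
p=arm.read_tcp_pos();arm.line_to([p[0],p[1],.15],vel=.12)
d=arm.read_camera("side");cv2.imwrite("pics/s5.png",cv2.resize(d["frame"][240:350,220:340],None,fx=5,fy=5,interpolation=2))
arm.line_to([*LAMP,.15],rv(-68),vel=.12)
arm.command_gripper(.055)
print(arm.line_to([*LAMP,.069],vel=.1,force_limit=6),arm.read_tcp_pos().round(4),arm.read_wrist_force().round(2),arm.read_time_s())
d=arm.read_camera("side");cv2.imwrite("pics/s6.png",cv2.resize(d["frame"][200:350,220:360],None,fx=4,fy=4,interpolation=2))
E
```

```text
False [ 0.5329 -0.2191  0.0695] [ 0.01 -0.88  0.05] 14.425
```

View pics/s5.png

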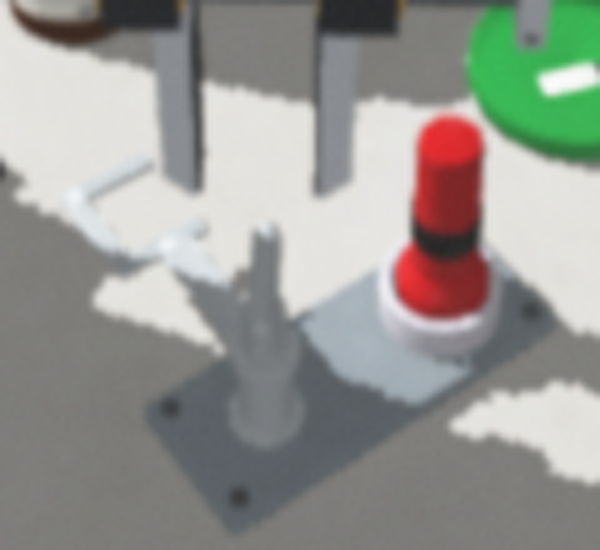

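View pics/s6.png

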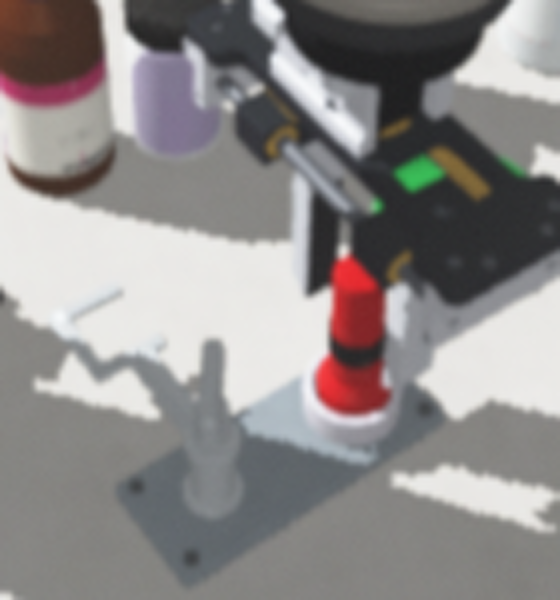

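The nut is open, the torch (355,330) is still in its cup and the fingers stand on either side of it. I'll grip and lift.

Run:
```python
from h import *
from cell import arm
arm.command_gripper(0,8)
print(round(arm.read_opening(),4),arm.read_wrist_force().round(2),arm.read_tcp_pos().round(4))
arm.command_gripper(0,20)
f0=arm.read_wrist_force();print(round(arm.read_opening(),4),f0.round(2),arm.read_tcp_pos().round(4),arm.read_torque().round(3))
print(arm.line_to([*LAMP,.105],vel=.06,force_limit=12),arm.read_wrist_force().round(2))
d=arm.read_camera("side");cv2.imwrite("pics/s7.png",cv2.resize(d["frame"][180:350,220:360],None,fx=3.5,fy=3.5,interpolation=2))
print(round(arm.read_opening(),4),arm.read_tcp_pos().round(4),arm.read_time_s())
```

```text
0.0234 [-1.05  0.22  1.28] [ 0.5326 -0.2189  0.0691]
0.0228 [-0.78  1.61  1.73] [ 0.5326 -0.219   0.0691] [ 0.152  0.163 -0.012]
False [-0.76  1.22 -0.81]
0.0227 [ 0.5323 -0.2189  0.1047] 16.0833
```

View pics/s7.png

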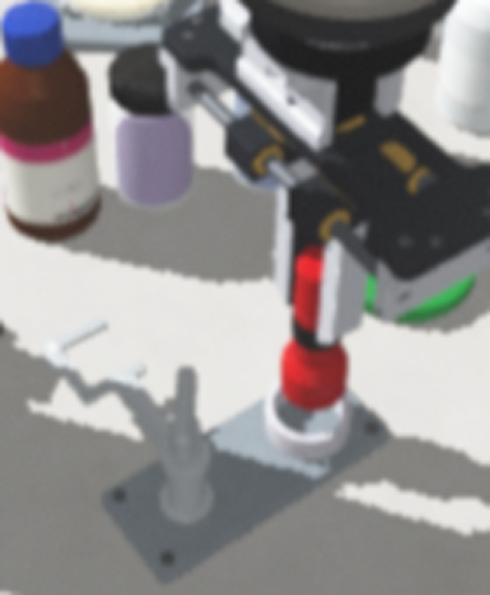

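```bash
sed -i 's/DISH=np.array.*/DISH=np.array([.4975,.1805])/' h.py
python3 - <<'E'
from h import *
from cell import arm
arm.line_to([*LAMP,.272],vel=.12); arm.dwell(.3)
print(round(arm.read_opening(),4),arm.read_tcp_pos().round(4),arm.read_joints().round(2))
arm.line_to([*DISH,.272],vel=.12)
print(round(arm.read_opening(),4),arm.read_tcp_pos().round(4),arm.read_joints().round(2),arm.read_time_s())
arm.line_to([*DISH,.135],vel=.08);arm.dwell(.3)
for n in("side","top"):
    d=arm.read_camera(n);cv2.imwrite(f"pics/{n}8.png",d["frame"])
print(arm.read_time_s(),arm.read_tcp_pos().round(4))
s=cv2.imread("pics/side8.png");cv2.imwrite("pics/s8c.png",cv2.resize(s[120:250,190:330],None,fx=4.5,fy=4.5,interpolation=2))
E
```

```text
0.0232 [ 0.5325 -0.2189  0.2718] [ 0.51  0.23 -0.28  1.74  0.07  1.19 -0.97]
0.0232 [0.4976 0.1802 0.272 ] [ 0.04  0.17 -0.57  1.82  0.1   1.18 -1.75] 21.4167
23.675 [0.4975 0.1805 0.1351]
```

View pics/s8c.png

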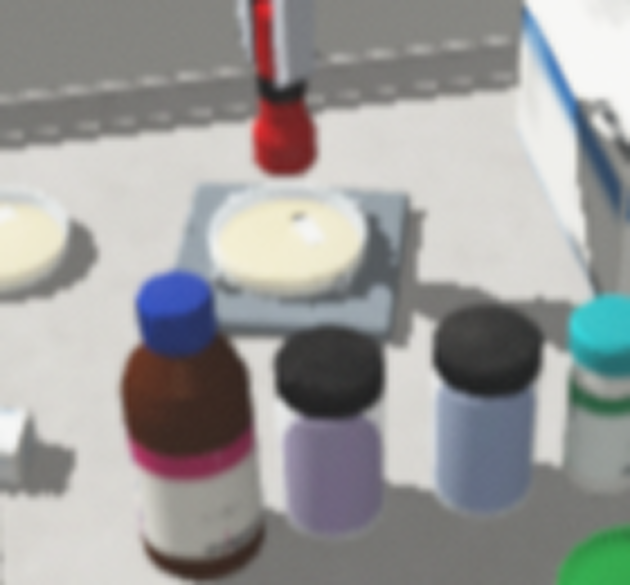

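View pics/top8.png

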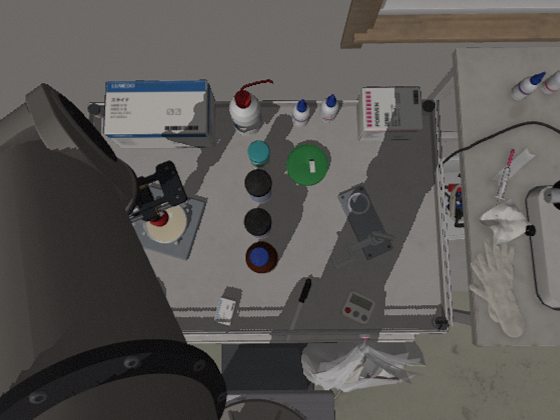

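The row stands undisturbed and the torch is upright over the dish, with its lens centre at about (285,154) in the crop and the dish centre at about (288,231). I'll compute the offset from this.

Run:
```python
from h import *
def c(p):return(190+(p[0]+.5)/4.5-.5,120+(p[1]+.5)/4.5-.5)
print("lens",ray("side",c((285,154)),.076),"dish",ray("side",c((288,231)),.028))
# project model circles for comparison
d=C["side"]
def proj(X): return cv2.projectPoints(np.array(X,float).reshape(-1,1,3),d["rvec"],d["tvec"],d["mtx"],None)[0].reshape(-1,2)
s=cv2.imread("pics/side8.png");k=6;o=(190,120)
im=cv2.resize(s[120:220,190:310],None,fx=k,fy=k,interpolation=2)
t=np.linspace(0,2*np.pi,60)
def circ(x,y,z,r,col):
    p=(proj(np.c_[x+r*np.cos(t),y+r*np.sin(t),z+0*t])-o+.5)*k-.5
    cv2.polylines(im,[p.astype(int)],True,col,1)
circ(.4975,.1805,.076,.0175,(255,0,0));circ(.4975,.1805,.028,.045,(0,0,255));circ(.4975,.1805,.012,.045,(0,200,0))
cv2.imwrite("pics/ov.png",im)
```

```text
lens [0.50142602 0.18853895] dish [0.50001756 0.18182057]
```

View pics/ov.png

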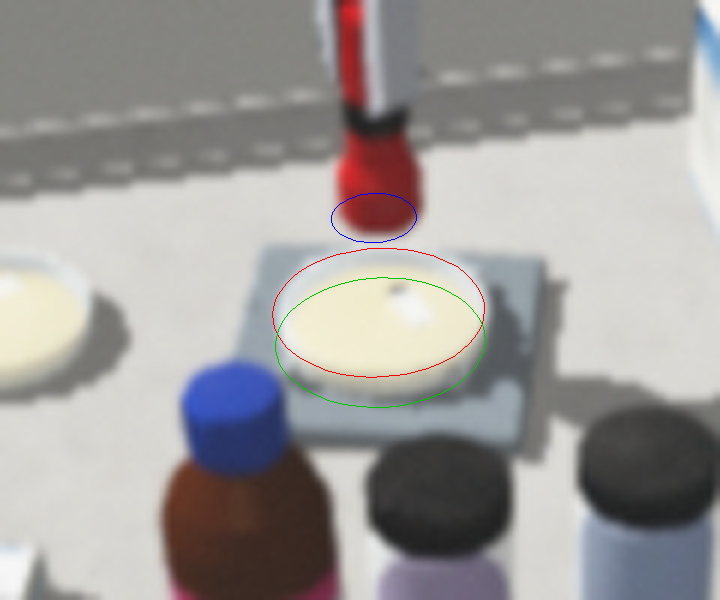

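Lens and dish agree to about 3 mm. I'll lower to the hover height and check again.

Run:
```python
from h import *
from cell import arm
arm.line_to([.4975,.1795,.106],vel=.04);arm.dwell(.5)
print(arm.read_tcp_pos().round(4),round(arm.read_opening(),4),arm.read_wrist_force().round(2),arm.read_time_s())
s=arm.read_camera("side")["frame"];tp=arm.read_camera("top")["frame"]
t=np.linspace(0,2*np.pi,60);k=6
def ov(n,img,o,w,h,cs,f):
    d=C[n];im=cv2.resize(img[o[1]:o[1]+h,o[0]:o[0]+w],None,fx=k,fy=k,interpolation=2)
    for x,y,z,r,col in cs:
        X=np.c_[x+r*np.cos(t),y+r*np.sin(t),z+0*t]
        p=(cv2.projectPoints(X,d["rvec"],d["tvec"],d["mtx"],None)[0].reshape(-1,2)-o+.5)*k-.5
        cv2.polylines(im,[p.astype(int)],True,col,1)
    cv2.imwrite(f,im)
cs=[(.4975,.1795,.047,.0175,(255,0,0)),(.4975,.1805,.028,.045,(0,0,255))]
ov("side",s,(190,120),120,100,cs,"pics/ov2.png")
ov("top",tp,(110,170),110,100,cs+[(.4975,.1795,.147,.012,(255,0,0))],"pics/ov3.png")
cv2.imwrite("pics/side9.png",s)
```

```text
[0.4975 0.1795 0.106 ] 0.0231 [-0.81  0.85 -0.05] 25.05
```

View pics/ov2.png

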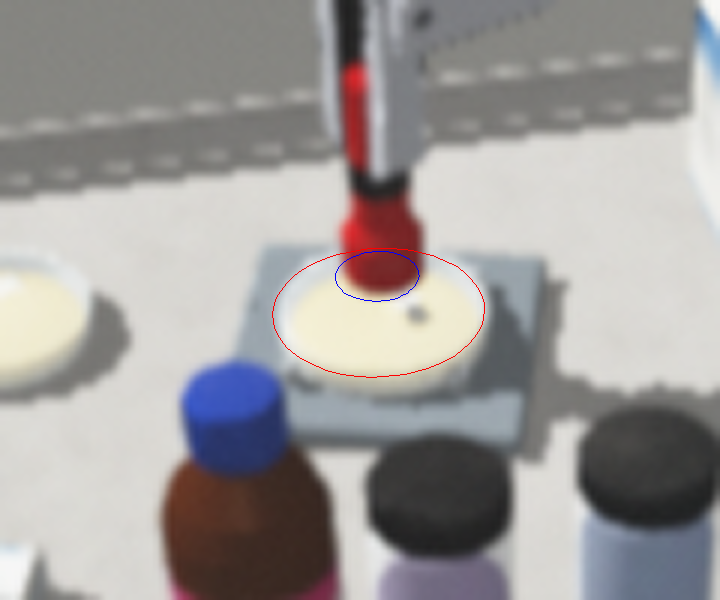

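View pics/ov3.png

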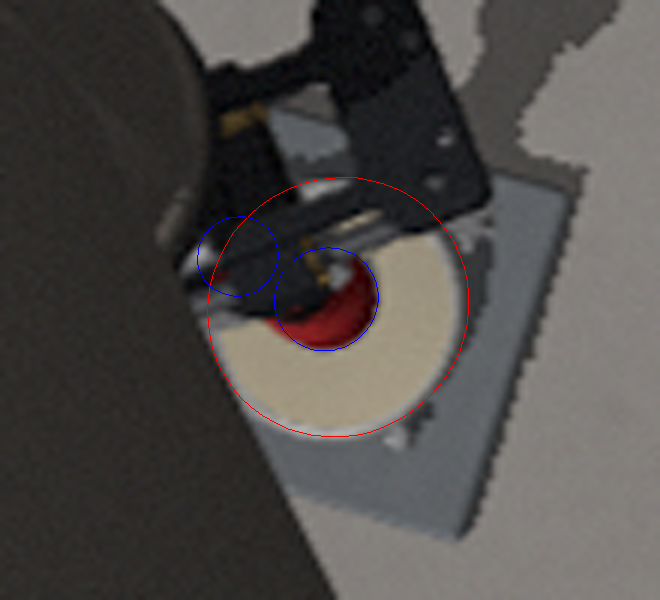

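View pics/side9.png

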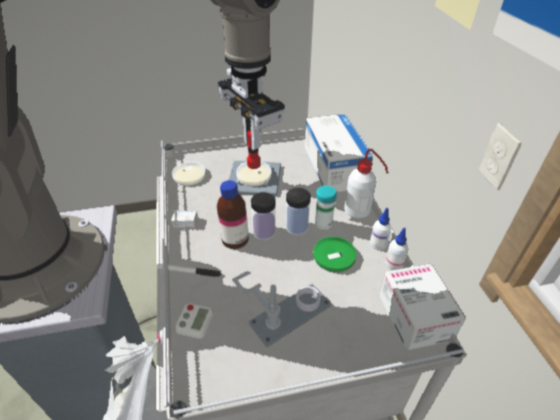

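Both views put the lens within about 4 mm of the dish centre. The gap is about 2 cm, the torch is upright and nothing else has moved, so I'm handing in.

Run:
```python
from cell import arm
import numpy as np
print(np.abs(arm.read_joint_velocities()).max(),arm.read_opening(),arm.read_wrist_force())
arm.sign_off()
```

```text
0.0013762515805470622 0.023017703185996777 [ 0.04218751 -0.31447704 -1.22813767]
the job is handed in; nothing more can be done
```

I turned the nut counter-clockwise to its stop, lifted the torch straight out of the cup and carried it over the row. I handed in at about 25 s with the torch held, motionless, over the dish.

**Last checks:**
- **Nut:** the turning torque jumped at the end of the turn, so it reached the stop. The last side picture still shows the keeper arm swung off to the side.
- **Torch:** gripped at 23 mm opening, joint speeds about 0.001 rad/s. It looked upright, but I did not measure its tilt.
- **Position:** the lens is about 2 cm above the dish (z about 0.047 m by the arm) and within about 4 mm of its centre.
- **Row and dish:** bottles, jars and dish looked unmoved in the pictures.

**What went wrong or disagreed:**
- **First nut grip:** it closed on the thicker neck (15 mm instead of 10 mm), so I raised the tool and gripped the bar again before turning.
- **Side camera:** it put the lens about 3 mm further in y, or 2–3 mm higher, than the arm's position did. Both are within tolerance, so I left it.

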